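# Burnish a seam and show the burnisher's tip to the microscope

## Robot

A 6-joint arm with a two-finger parallel gripper is mounted at the origin on the work surface. World frame = base frame: x ahead of the robot, y to its left, z up, the work surface at z = 0. Lengths are in mm, angles in rad, forces in N, time in s.
With the tool pointing down it reaches from about 275 to 750 mm from the base axis. Payload 10.2 kg.
Tool frame: the origin (TCP) lies between the finger pads, 19 mm behind the fingertips; this is the grasp point; z points along the fingers, y is the line along which they close (so a half turn about z gives the same grasp; the last joint's range is limited). The gripper opens to 85 mm and grips with 20 to 120 N. Pads are 22 mm wide; open, the fingers measure 114 mm over their backs; the gripper's body (76 mm by 85 mm) begins 54 mm behind the grasp point. The pads swing forward as they close: fully open they stand 13 mm farther back than shut.
Start: joints at [0.913, 0.313, 1.498, -0, 1.331, -0.223], TCP at [221.158, 476.152, 249.994] pointing down, gripper open.
Joint ranges: [-2.94, 2.94], [-0.97, 2.17], [0.19, 2.56], [-1.23, 4.37], [0.02, 3.11], [-2.88, 2.88]. Speed limits (rad/s): [2.39, 2.39, 3.01, 3.14, 3.14, 3.14].

## Interface

Orientations are given as a unit quaternion [w, x, y, z].
In Python, from rig import ctrl gives the robot as it stands.
- The arm moves only by the tool step_arm, never from a script. Its argument "increments" is a list of rows, each a list of 3 entries, a list of its own where there are three numbers: the shift along the tool's x, y, z in cm, then the turn, a rotation vector about the tool's x, y, z in degrees, then the opening in per cent of the stroke, from 0 (shut) to 100 (fully open). A call has 1 to 8 rows; each row is the pose to reach, as a shift and turn from the pose commanded when the call began, along the tool's axes at that moment; what a row does not reach only later rows make up. A row lasts 1/8 s, in which the tool goes at most 62.5 mm and 10.7 degrees, less where a joint would pass 70% of its speed; a pose out of reach is approached as far as the arm can. A call with a gripper value outside its range is refused whole. The fingers move at their own pace and stop on an object; "squeeze" is the grip in N (left out, the last holds). Time passes only in rows, so rows that repeat a pose let the fingers close. It gives the time, the measured TCP pose, the force, the opening and the grip force at its end, in the units of the state.
- ctrl.sense(): the state, without advancing time (a new reading comes with each control period).
- ctrl.capture(name): name is "scene" or "side" or "wrist"; returns a dict with "img" (400x640x3 uint8, red, green, blue), "fx", "fy", "cx", "cy" (pixels), "extrinsics" (4x4, takes a point from camera to world coordinates). Camera axes: x right, y down, z forward; pixel columns grow to the right and rows downward; lengths in mm; the calibration is good to about 2 mm. The wrist camera is an equidistant fisheye: a pixel r from the principal point sees the ray r / f radians off the axis. A picture is of the moment at which its call begins. There is no depth.
- ctrl.finish_job(): hands the job in; it is judged then, once.
The state is a dict: "time_s": time; "joints": joint angles; "dq": joint speeds; "tau": joint torques, N m; "eef_pos": TCP position; "ee_rot": TCP orientation; "force": force on the tool from outside, world axes, zero at the start; "wrist_torque": the same for the moment, N m; "grip_width": opening from 0.0 (shut) to 1.0 (fully open); "grip_force": force on a finger pad.
Only numpy, scipy, OpenCV 4.12 (cv2) and the standard library are available. Lean on these libraries where they do the work, as an engineer would, in place of code of your own. Each camera call takes 0.05 s, during which the arm holds its last target. There are 200 camera calls.

## Task

Take the burnisher (the tool with the square handle) out of the stand and stroke its tip slowly along the whole seam of the sprung panel, from the end with the copper rivet to the plain end at a few centimetres a second, pressing just enough that the panel gives a few millimetres and never down to its stop. Then show the tip to the inspection microscope to check it for pick-up: hold it still in the air 60 mm straight out from the lens, the tool in line with the optical axis, tip towards the lens, and finish while holding it there. Do not touch the microscope, and leave the other tools and the rest of the bench where they are.

Things in the scene. Friction and masses are not known exactly. Their poses are not given: they have to be found in the camera images.
- burnisher: loose hand tool upright, tip down, in any one of the stand's holes; about 80 g, 135 mm long. Origin at its tip, z axis up the tool to the handle end. Steel shank with ball end, 8 mm diameter; brass ferrule 15 mm wide at 52 to 62 mm; straight pale wooden handle of SQUARE section 18 x 18 mm from 60 to 135 mm, faces square to its x and y. The only tool with a square handle
- burnisher_grip (a point): on the burnisher's axis, in its handle 105 mm from the tip: a good place to grip
- graver: loose hand tool upright in the stand, not for this job; same steel shank, round pale handle with a mushroom head 34 mm wide, 128 mm long overall; origin at its tip
- file: loose hand tool upright in the stand, not for this job; same steel shank, round barrel handle up to 24 mm wide, 139 mm long overall; origin at its tip
- stand: fixed dark wooden block 200 (x) x 70 (y) x 50 mm tall, origin under its centre; three vertical holes 10 mm wide and 45 mm deep on its x axis at -65, 0 and +65 mm, so the tool tips are 5 mm above the table
- work_rest: fixed work rest, wooden base plate 160 (x) x 100 (y) x 12 mm, origin under its centre on the table. A metal panel 140 x 80 x 8 mm rides on springs above it, its top 38 mm above the table when not pressed. The seam is a straight dark line along the x axis in the middle of the panel's top
- panel (a joint): how far the sprung panel is pressed straight down: 0 free (up), 0.012 m bottomed out. It starts to give at about 1 N and gives 1 mm for each further 0.4 N (about 3 N at 5 mm)
- seam_start (a point): end of the seam beside the low copper rivet (13 mm wide, its centre 9 mm further out, it cannot be felt), on the panel's top face; the seam is 108 mm long
- seam_end (a point): the seam's other, plain end, on the panel's top face
- microscope: fixed stand of the inspection microscope: grey base plate 150 (x) x 100 (y) x 12 mm, origin at table height 60 mm from the plate's centre towards the robot; carries the tube
- scope_tube: the microscope's white tube, 40 mm diameter, on its stiff pivot; points up and leans towards the robot side by 0.40 to 0.70 rad from vertical. Origin at the pivot (50 mm above the table), z axis is the optical axis, out through the lens
- lens (a point): centre of the tube's front lens face, 100 mm from the pivot along the optical axis
- focus (a point): the point of focus, in the air 60 mm straight out from the lens face on the optical axis
- bowl: open white ceramic bowl, 100 mm across, 45 mm tall; loose bystander, origin under its centre
- jar: small amber glass jar with dark lid, 52 mm across, 60 mm tall; loose bystander, origin under its centre
- hammer: bench hammer lying down; loose bystander
- sanding_block: cork sanding block 70 x 40 x 25 mm; loose bystander, origin under its centre
- bangle: brass ring lying flat, 68 mm across, 12 mm tall; loose bystander, origin under its centre
There are look-alikes about, which are no part of the job. What is shaped like the burnisher but black, green or purple is not meant.

How it is judged:
By the outcome, as a careful person would: the job done as asked, in the order asked, and still so for the second after the job is handed in, while the arm keeps its last pose, push and grip.
It also fails if it takes over 51 s, if anything falls off the work surface, if the arm or the gripper's body presses on something with over 40 N, if the wrist force passes 120 N, or if a joint passes its speed limit or range.

## Working session

There is one attempt and no reset: what is moved stays moved. The work goes in short steps, Python scripts to look and compute and a tool call to move; the robot and the scene stay as the last step left them, time stands still between calls to the robot, and variables do not carry over. Pictures are saved under pics/ and viewed, at most 10 in all, crops included, and the job is handed in when it is done.

Besides the shell and the picture viewer there is one more tool, called by a JSON object that holds its "fn" and its "kwargs", one argument or row to a line. step_arm: Moves the arm, as the interface text tells. Its arguments: {"type":"object","properties":{"increments":{"type":"array"},"squeeze":{"type":"number"}},"required":["increments"]}

```bash
mkdir -p pics; ls; python3 - <<'E'
from rig import ctrl
import cv2,pickle
s=ctrl.sense(); print({k:s[k] for k in('time_s','eef_pos','ee_rot','force','grip_width')})
for n in('scene','side','wrist'):
    c=ctrl.capture(n); pickle.dump(c,open(f'pics/{n}0.pkl','wb')); cv2.imwrite(f'pics/{n}0.png',c['img'][:,:,::-1])
    print(n,c['fx'],c['fy'],c['cx'],c['cy'],c['extrinsics'])
E
```

```text
pics
{'time_s': 0.0, 'eef_pos': array([221.01219137, 475.95805386, 249.42629673]), 'ee_rot': array([-2.86993914e-04,  2.15702892e-01,  9.76458829e-01, -5.78721215e-04]), 'force': array([-0.00840515,  0.02251224, -0.26582538]), 'grip_width': 0.9994289817611433}
scene 376.89302223286387 376.89302223286387 314.52969457256745 194.11486577746584 [[ 5.04786297e-01  5.62511396e-01 -6.54806631e-01  1.23054325e+03]
 [ 8.63122185e-01 -3.16124084e-01  3.93809163e-01 -4.30174113e+02]
 [ 1.45219957e-02 -7.63967599e-01 -6.45091171e-01  8.24618362e+02]
 [ 0.00000000e+00  0.00000000e+00  0.00000000e+00  1.00000000e+00]]
side 435.9744509161749 435.9744509161749 321.1803815469547 197.7307961562939 [[ 9.60759798e-01 -1.25485633e-01  2.47374144e-01  2.37272540e+02]
 [-2.76276122e-01 -5.12454405e-01  8.13057185e-01 -9.33140935e+02]
 [ 2.47409741e-02 -8.49496226e-01 -5.27014275e-01  7.17253467e+02]
 [ 0.00000000e+00  0.00000000e+00  0.00000000e+00  1.00000000e+00]]
wrist 309.70691628693146 309.70691628693146 320.3873040491054 205.15449941028163 [[ 4.21328179e-01  8.58969281e-01  2.90954188e-01  1.44863984e+02]
 [ 9.06907146e-01 -3.98556800e-01 -1.36645185e-01  5.10988124e+02]
 [-1.41224609e-03  3.21440899e-01 -9.46928590e-01  3.72915424e+02]
 [ 0.00000000e+00  0.00000000e+00  0.00000000e+00  1.00000000e+00]]
```

View pics/scene0.png

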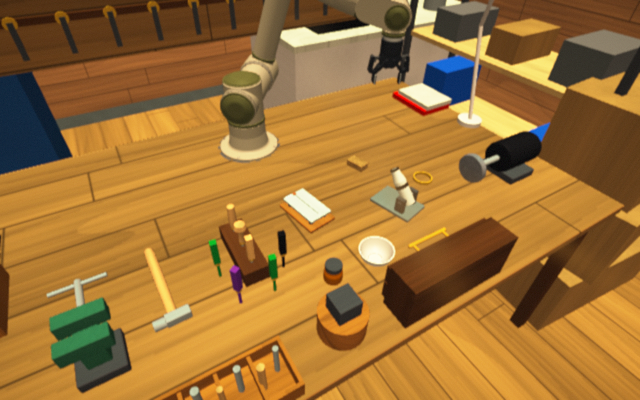

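View pics/side0.png

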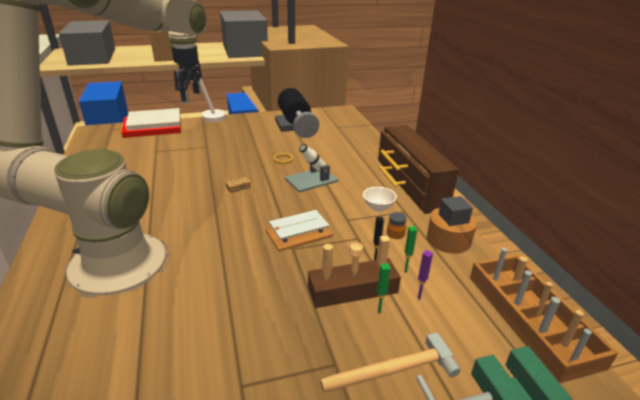

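View pics/wrist0.png

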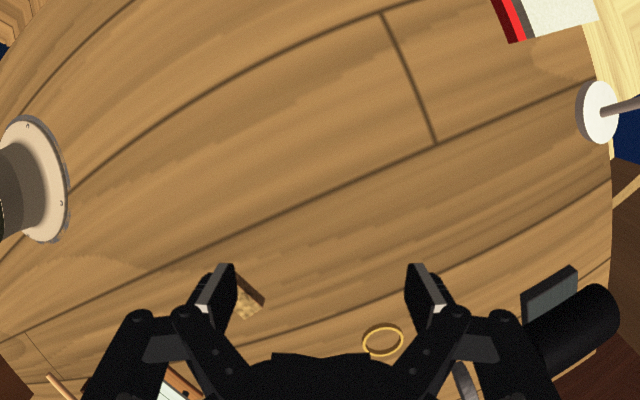

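The scene view shows the stand near (243,250), the work rest near (307,208), the microscope near (400,195), and the green, purple and black look-alikes around the stand. The side view shows the stand near (352,280), the panel near (298,224) and the microscope near (313,165). The wrist view doesn't reach any of these yet, so I'll zoom the first two.

```bash
python3 - <<'E'
import cv2,numpy as np
a=cv2.imread('pics/scene0.png');b=cv2.imread('pics/side0.png')
r=lambda im,x,y,w,h,f:cv2.resize(im[y:y+h,x:x+w],None,fx=f,fy=f,interpolation=cv2.INTER_CUBIC)
top=np.hstack([r(a,200,190,100,100,4) ,r(b,300,220,100,100,4)])
bot=np.hstack([r(a,360,155,80,40,5)[:200],r(b,260,200,80,40,5)])
cv2.imwrite('pics/c1.png',np.vstack([top,bot]))
E
```

```text
(no output)
```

View pics/c1.png

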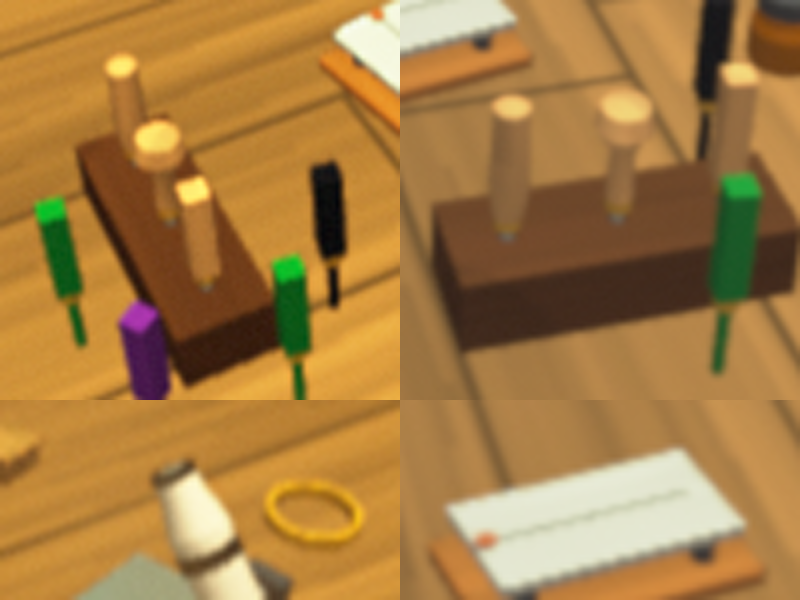

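The burnisher (square top) is in the stand's +x hole: its top is at scene (249,237) and side (385,238). A green look-alike stands close to it on the -y side. The rivet is at side (277,228), the panel's left end in that view, and the lens end of the tube is at scene (395,170).

```bash
cat > h.py <<'E'
import numpy as np,cv2,pickle
from scipy.spatial.transform import Rotation as R
def ray(c,p,fish=False):
    u=np.array([(p[0]-c['cx'])/c['fx'],(p[1]-c['cy'])/c['fy']]); 
    if fish:
        t=np.hypot(*u); d=np.r_[u/t*np.sin(t),np.cos(t)] if t>1e-9 else np.array([0,0,1.])
    else: d=np.r_[u,1]
    E=np.asarray(c['extrinsics']); d=E[:3,:3]@d; return E[:3,3],d/np.linalg.norm(d)
def plane(c,p,z,fish=False):
    o,d=ray(c,p,fish); return o+d*(z-o[2])/d[2]
def tri(rays):
    A=0;b=0
    for o,d in rays:
        P=np.eye(3)-np.outer(d,d); A=A+P; b=b+P@o
    x=np.linalg.solve(A,b); return x,[np.linalg.norm((np.eye(3)-np.outer(d,d))@(x-o)) for o,d in rays]
def blob(img,m,win,n=1):
    x,y,w,h=win; k=np.zeros(m.shape,np.uint8); k[y:y+h,x:x+w]=m[y:y+h,x:x+w]
    cs,_=cv2.findContours(k*255,cv2.RETR_EXTERNAL,cv2.CHAIN_APPROX_NONE)
    return sorted(cs,key=cv2.contourArea)[::-1][:n]
def hsv(img): return cv2.split(cv2.cvtColor(img,cv2.COLOR_RGB2HSV).astype(int))
def project(c,X,fish=False):
    E=np.asarray(c['extrinsics']); p=E[:3,:3].T@(np.asarray(X)-E[:3,3])
    if fish:
        r=np.hypot(p[0],p[1]); t=np.arctan2(r,p[2]); return c['cx']+c['fx']*t*p[0]/r,c['cy']+c['fy']*t*p[1]/r
    return c['cx']+c['fx']*p[0]/p[2],c['cy']+c['fy']*p[1]/p[2]
E
python3 - <<'E'
from h import *
np.set_printoptions(precision=1,suppress=True)
S,D=[pickle.load(open(f'pics/{n}0.pkl','rb')) for n in('scene','side')]
print('burn',tri([ray(S,(248.7,237.3)),ray(D,(384.5,238.2))]),plane(S,(248.7,237.3),140),plane(D,(384.5,238.2),140))
for c,n,w in((S,'scene',(270,185,70,50)),(D,'side',(255,200,90,50))):
    h,s,v=hsv(c['img']); m=((s<60)&(v>150)).astype(np.uint8)
    k=blob(c['img'],m,w)[0]; a=cv2.approxPolyDP(cv2.convexHull(k),4,True)[:,0]
    print(n,a.tolist()); Q=np.array([plane(c,p,38)[:2] for p in a]);print(Q)
    P=np.array([plane(c,p,38)[:2] for p in k[:,0]],np.float32); print(cv2.minAreaRect(P))
    m=((h<12)&(s>130)&(v>150)).astype(np.uint8)
    for b in blob(c['img'],m,w,3): 
        M=b[:,0].mean(0); print('rivet?',M,cv2.contourArea(b),plane(c,M,38))
# decoys
h,s,v=hsv(D['img'])
for n,m in(('green',(h>45)&(h<80)&(s>120)),('purple',(h>125)&(h<160)&(s>80)),('black',(v<45))):
    for b in blob(D['img'],m.astype(np.uint8),(360,205,90,115),2):
        p=b[b[:,0,1].argmax(),0]; t=b[b[:,0,1].argmin(),0];print(n,p,plane(D,p,0),plane(D,t,140))
h,s,v=hsv(S['img'])
for n,m in(('green',(h>45)&(h<80)&(s>120)),('purple',(h>125)&(h<160)&(s>80)),('black',(v<45))):
    for b in blob(S['img'],m.astype(np.uint8),(200,225,90,80),2):
        p=b[b[:,0,1].argmax(),0]; t=b[b[:,0,1].argmin(),0];print(n,p,plane(S,p,0),plane(S,t,140))
for c,w in((S,(380,160,40,60)),(D,(290,135,60,50))):
    h,s,v=hsv(c['img']); m=((s<90)&(v>150)).astype(np.uint8)
    k=blob(c['img'],m,w)[0]; print(cv2.boundingRect(k),cv2.contourArea(k),cv2.minAreaRect(k))
E
```

```text
burn (array([ 597.6, -237.1,  139. ]), [np.float64(0.23842815070986156), np.float64(0.23842815070979842)]) [ 598.7 -237.6  140. ] [ 596.9 -237.9  140. ]
scene [[284, 198], [303, 189], [329, 211], [310, 221]]
[[400.9 -44.6]
 [391.   30.1]
 [523.4  48.2]
 [532.7 -24.5]]
((460.40069580078125, 2.8822708129882812), (142.2155303955078, 81.8843994140625), 11.095829010009766)
side [[327, 225], [280, 237], [270, 221], [316, 210]]
[[532.9 -22.5]
 [400.2 -44.1]
 [388.3  32.9]
 [523.7  55.1]]
((461.2874755859375, 4.060981750488281), (140.75596618652344, 84.22045135498047), 9.611862182617188)
rivet? [276.5 228. ] 0.0 [399.1  -3.1  38. ]
green [379 294] [ 587.3 -264.3    0. ] [ 566.9 -316.2  140. ]
green [407 254] [ 714.4 -146.9    0. ] [ 679.1 -211.   140. ]
purple [423 281] [ 707.2 -250.3    0. ] [ 663.  -300.7  140. ]
purple [419 297] [ 673.1 -296.7    0. ] [ 606.5 -392.8  140. ]
black [376 244] [651.8 -87.5   0. ] [ 613.1 -161.2  140. ]
green [272 278] [ 638.3 -201.9    0. ] [ 675.8 -210.8  140. ]
green [215 263] [ 513.9 -317.1    0. ] [ 560.5 -323.2  140. ]
purple [237 290] [ 628.  -297.2    0. ] [ 663.8 -298.6  140. ]
purple [240 301] [ 663.  -302.9    0. ] [ 742.  -319.8  140. ]
black [281 253] [ 571.7 -142.     0. ] [ 619.8 -156.4  140. ]
black [283 265] [ 613.4 -156.5    0. ] [ 699.6 -193.7  140. ]
(380, 186, 40, 34) 595.0 ((400.4045104980469, 198.7528076171875), (42.823917388916016, 29.679943084716797), 32.00538635253906)
(290, 171, 31, 14) 260.0 ((305.0, 177.5), (13.0, 30.0), 90.0)
```

```bash
cat >> h.py <<'E'
def go(s,pos,rot):
    w,x,y,z=s['ee_rot']; R0=R.from_quat([x,y,z,w]); d=R0.inv().apply(np.asarray(pos)-s['eef_pos'])/10
    rv=np.degrees((R0.inv()*rot).as_rotvec()); print('shift',d.round(2).tolist(),'turn',rv.round(1).tolist())
def down(yaw): # tool z down, tool y at heading yaw(deg)
    y=np.array([np.cos(np.radians(yaw)),np.sin(np.radians(yaw)),0]); z=np.array([0,0,-1.]); return R.from_matrix(np.c_[np.cross(y,z),y,z])
E
python3 - <<'E'
from h import *; from rig import ctrl
np.set_printoptions(precision=1,suppress=True)
S,D=[pickle.load(open(f'pics/{n}0.pkl','rb')) for n in('scene','side')]
g=plane(S,(239.5,223.7),133),plane(D,(300+56.5,220+26.5),133)
f=plane(S,(230.5,206.3),144),plane(D,(300+27.8,220+26.7),144)
b=np.array([597.6,-237.5,140])
print(g,f,np.degrees(np.arctan2(*(b-np.mean(f,0))[1::-1])),np.linalg.norm((b-np.mean(f,0))[:2]))
s=ctrl.sense()
for yw in(99,110,-80): go(s,(430,20,340),down(yw))
im=D['img'][130:200,270:350]; im2=S['img'][155:225,360:440]
cv2.imwrite('pics/c2.png',cv2.resize(np.hstack([im,im2]),None,fx=5,fy=5,interpolation=cv2.INTER_CUBIC)[:,:,::-1])
E
```

```text
(array([ 535.8, -237.6,  133. ]), array([ 530.5, -242.1,  133. ])) (array([ 472.9, -236.9,  144. ]), array([ 465.7, -240.8,  144. ])) 0.5907489168222135 128.2947124208678
shift [-38.16, -32.56, -9.02] turn [-0.1, -0.0, -33.9]
shift [-38.16, -32.56, -9.02] turn [-0.0, -0.0, -44.9]
shift [-38.16, -32.56, -9.02] turn [-0.0, 0.1, 145.1]
```

View pics/c2.png

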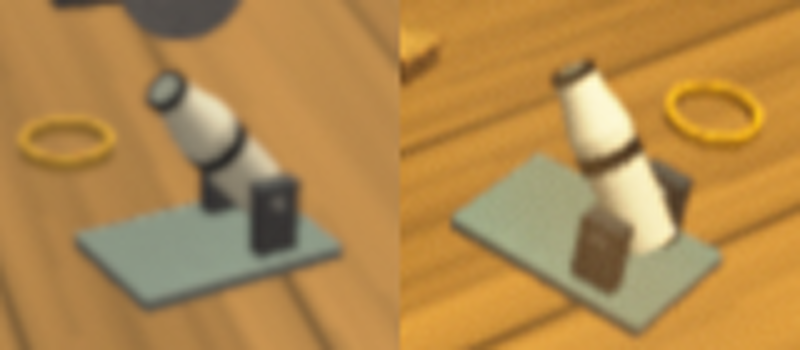

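In the side view the lens face is at (303.6,148) and the tube band at (314.4,159). In the scene view they are at (395,169.4) and (402.4,186). Next I'll move over the bench with the fingers closing along world y.

{"fn": "step_arm", "kwargs": {
  "increments": [
    [[-38.5,-31.5,-9],[0,0,-25],60],
    [[-38.5,-31.5,-9],[0,0,-25],60],
    [[-38.5,-31.5,-9],[0,0,-25],60],
    [[-38.5,-31.5,-9],[0,0,-25],60],
    [[-38.5,-31.5,-9],[0,0,-25],60],
    [[-38.5,-31.5,-9],[0,0,-25],60],
    [[-38.5,-31.5,-9],[0,0,-25],60],
    [[-38.5,-31.5,-9],[0,0,-25],60]
  ]
}}

```text
time_s: 1.15
eef_pos: [430.1, 42.9, 337.0]
ee_rot: [0.0, -0.001, 1.0, 0.0]
force: [1.0, 0.0, 0.4]
grip_width: 0.596
grip_force: 0.0
```

```bash
python3 - <<'E'
from h import *; from rig import ctrl
np.set_printoptions(precision=1,suppress=True)
S,D=[pickle.load(open(f'pics/{n}0.pkl','rb')) for n in('scene','side')]
L,e=tri([ray(S,(395,169.4)),ray(D,(303.6,148))]);B,e2=tri([ray(S,(402.4,186)),ray(D,(314.4,159.2))])
print(L,e,B,e2,(L-B)/np.linalg.norm(L-B)); 
s=ctrl.sense(); print(s['time_s'],s['eef_pos'],s['ee_rot'],s['joints'])
c=ctrl.capture('wrist'); pickle.dump(c,open('pics/w1.pkl','wb')); cv2.imwrite('pics/w1.png',c['img'][:,:,::-1])
go(s,(597.6,-237.5,200),down(90))
E
```

```text
[542.5 275.4 127.1] [np.float64(0.09797172645006036), np.float64(0.09797172644997204)] [579.7 282.8  81.6] [np.float64(1.7775579912851212), np.float64(1.7775579912851223)] [-0.6 -0.1  0.8]
1.15 [430.1  42.9 337. ] [ 0. -0.  1.  0.] [-0.2  0.1  1.6  0.   1.5 -1.7]
shift [-16.71, -28.06, 13.7] turn [0.0, 0.0, 0.1]
```

View pics/w1.png

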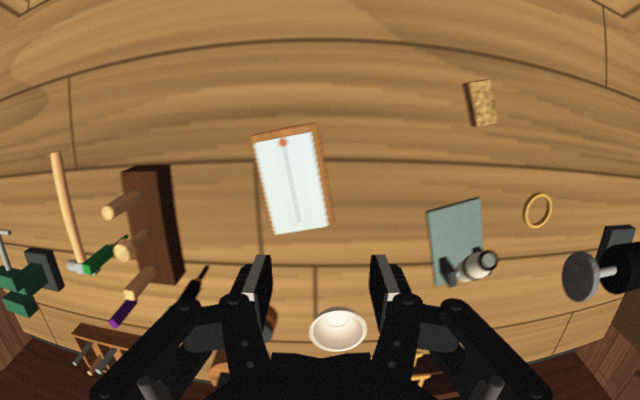

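The wrist view shows the rivet at (283,142) at the panel's near end, with the seam running to (300,225). The base plate corners are about (428,209) and (480,199), the tube's lens end is near (488,260), and the burnisher top is near (131,293).

```bash
python3 - <<'E'
from h import *
np.set_printoptions(precision=1,suppress=True)
c=pickle.load(open('pics/w1.pkl','rb')); h,s,v=hsv(c['img'])
m=((s<60)&(v>150)).astype(np.uint8); k=blob(0,m,(240,120,100,125))[0]
P=np.array([plane(c,p,38,True)[:2] for p in k[:,0]],np.float32); print('panel',cv2.minAreaRect(P))
m=((h<12)&(s>110)&(v>120)).astype(np.uint8)
for b in blob(0,m,(270,133,26,20),2): M=b[:,0].mean(0);print('rivet',M,cv2.contourArea(b),plane(c,M,38,True))
# seam: dark pixels in panel
g=cv2.cvtColor(c['img'],cv2.COLOR_RGB2GRAY); mm=np.zeros(g.shape,np.uint8); cv2.drawContours(mm,[cv2.convexHull(k)],-1,1,-1); mm=cv2.erode(mm,np.ones((13,13)))
bg=cv2.medianBlur(g,21).astype(int)-g; ys,xs=np.where((mm>0)&(bg>12)&(s<80))
Q=np.array([plane(c,p,38,True)[:2] for p in zip(xs,ys)]); Q=Q[(np.abs(Q[:,1]-4)<25)]
u,ss,vt=np.linalg.svd(Q-Q.mean(0)); t=(Q-Q.mean(0))@vt[0]; print('seam',len(Q),Q.mean(0),vt[0],t.min(),t.max(),Q.mean(0)+vt[0]*t.min(),Q.mean(0)+vt[0]*t.max())
# base plate (grey-green)
m=((h>55)&(h<100)&(s>25)&(s<110)&(v>70)).astype(np.uint8)
k=blob(0,m,(415,190,80,105))[0]; P=np.array([plane(c,p,12,True)[:2] for p in k[:,0]],np.float32)
a=cv2.approxPolyDP(cv2.convexHull(k),4,True)[:,0]; print('plate',a.tolist(),[plane(c,p,12,True)[:2].round(1) for p in a])
r=lambda x,y,w,hh:cv2.resize(c['img'][y:y+hh,x:x+w],(400,400),interpolation=cv2.INTER_CUBIC)
cv2.imwrite('pics/c3.png',np.hstack([r(440,230,64,64),r(95,240,64,64)])[:,:,::-1])
S,D=[pickle.load(open(f'pics/{n}0.pkl','rb')) for n in('scene','side')]
print(project(c,(542.5,275.4,127.1),True),project(c,(597.6,-237.5,140),True))
E
```

```text
panel ((460.03643798828125, 2.009723663330078), (140.72438049316406, 83.25769805908203), 10.151424407958984)
rivet [282.4 142.1] 23.0 [398.3  -9.3  38. ]
seam 249 [453.1   0.6] [1.  0.2] -53.90980618287472 62.15474520660725 [400.   -8.7] [514.3  11.4]
plate [[478, 200], [480, 247], [438, 284], [428, 215]] [array([489.1, 305.5]), array([577. , 327.6]), array([649.3, 256.5]), array([515.1, 216.4])]
(np.float64(488.98756651933724), np.float64(262.43202258288125)) (np.float64(130.34545904118264), np.float64(296.41504447199435))
```

View pics/c3.png

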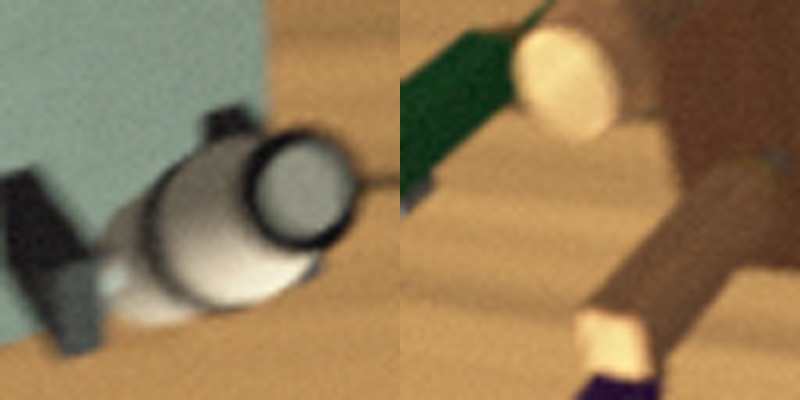

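Lens centre in the wrist view is (488.3,260.4) and the burnisher top is (129,295). Both agree with the two-view triangulation to about 2 mm. Moving above the burnisher.

{"fn": "step_arm", "kwargs": {
  "increments": [
    [[-16.7,-28,12.2],[0,0,0],60],
    [[-16.7,-28,12.2],[0,0,0],60],
    [[-16.7,-28,12.2],[0,0,0],60],
    [[-16.7,-28,12.2],[0,0,0],60],
    [[-16.7,-28,12.2],[0,0,0],60],
    [[-16.7,-28,12.2],[0,0,0],60],
    [[-16.7,-28,12.2],[0,0,0],60],
    [[-16.7,-28,12.2],[0,0,0],60]
  ]
}}

```text
time_s: 2.2
eef_pos: [597.0, -234.1, 214.9]
ee_rot: [-0.0, -0.001, 1.0, 0.0]
force: [-0.2, -0.4, 0.1]
grip_width: 0.597
grip_force: 0.0
```

```bash
python3 - <<'E'
from h import *; from rig import ctrl
np.set_printoptions(precision=1,suppress=True)
S,D,W=[pickle.load(open(f'pics/{n}.pkl','rb')) for n in('scene0','side0','w1')]
print('burn3',tri([ray(S,(248.7,237.3)),ray(D,(384.5,238.2)),ray(W,(129,295.2),True)]))
print('lens3',tri([ray(S,(395,169.4)),ray(D,(303.6,148)),ray(W,(488.3,260.4),True)]))
s=ctrl.sense(); print(s['time_s'],s['eef_pos'],s['ee_rot'])
c=ctrl.capture('wrist'); pickle.dump(c,open('pics/w2.pkl','wb')); print(project(c,(597.6,-237.5,140),True))
cv2.imwrite('pics/w2.png',c['img'][:,:,::-1])
E
```

```text
burn3 (array([ 596.8, -238.2,  139.7]), [np.float64(1.5035965697194367), np.float64(0.484234871523157), np.float64(1.6494191471088628)])
lens3 (array([541.6, 275.6, 126.1]), [np.float64(0.726557193975179), np.float64(1.257026654895303), np.float64(1.7954012269117734)])
2.2 [ 597.  -234.1  214.9] [-0. -0.  1.  0.]
(np.float64(315.6597128703854), np.float64(228.6179022036022))
```

View pics/w2.png

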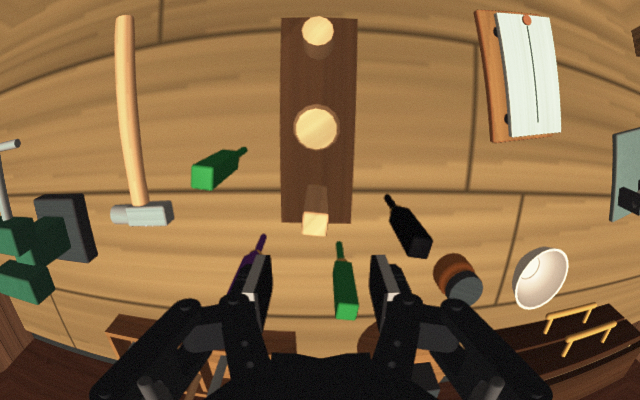

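The burnisher's square top is at (315,223), its faces aligned with the gripper, between the open fingers' line of descent. I'll refine its position on the z=140 plane.

```bash
python3 - <<'E'
from h import *; from rig import ctrl
np.set_printoptions(precision=1,suppress=True)
c=pickle.load(open('pics/w2.pkl','rb')); h,s,v=hsv(c['img'])
m=((v>215)&(h<30)).astype(np.uint8)
for b in blob(0,m,(295,200,40,45),2):
    P=np.array([plane(c,p,140,True)[:2] for p in b[:,0]],np.float32); print(cv2.boundingRect(b),cv2.minAreaRect(P))
for p in((318,31),(316,128)): print(plane(c,p,(144,133)[p[0]==316],True))
X=np.array([596.8,-237.8,110])
go(ctrl.sense(),X,down(90))
E
```

```text
(301, 212, 27, 25) ((594.2341918945312, -238.51412963867188), (17.268129348754883, 17.198822021484375), 83.93109130859375)
(329, 225, 1, 1) ((594.8610229492188, -228.25347900390625), (0.0, 0.0), 0.0)
[ 466.5 -235.9  144. ]
[ 529.1 -237.2  133. ]
shift [0.03, -0.39, 10.54] turn [-0.0, 0.0, 0.1]
```

{"fn": "step_arm", "kwargs": {
  "increments": [
    [[0.2,-0.4,2],[0,0,0],60],
    [[0.2,-0.4,5],[0,0,0],60],
    [[0.2,-0.4,8],[0,0,0],60],
    [[0.2,-0.4,10.5],[0,0,0],60],
    [[0.2,-0.4,10.5],[0,0,0],60],
    [[0.2,-0.4,10.5],[0,0,0],30],
    [[0.2,-0.4,10.5],[0,0,0],0],
    [[0.2,-0.4,10.5],[0,0,0],0]
  ],
  "squeeze": 60
}}

```text
time_s: 3.25
eef_pos: [595.8, -239.2, 111.2]
ee_rot: [0.001, -0.001, 1.0, -0.001]
force: [1.1, 0.0, 5.4]
grip_width: 0.202
grip_force: 59.0
```

{"fn": "step_arm", "kwargs": {
  "increments": [
    [[0,0,0],[0,0,0],0],
    [[0,0,0],[0,0,0],0],
    [[0,0,0],[0,0,0],0],
    [[0,0,0],[0,0,0],0]
  ],
  "squeeze": 60
}}

```text
time_s: 3.75
eef_pos: [595.8, -239.2, 111.1]
ee_rot: [0.001, -0.001, 1.0, -0.001]
force: [0.3, -0.5, 6.1]
grip_width: 0.204
grip_force: 59.2
```

{"fn": "step_arm", "kwargs": {
  "increments": [
    [[0,0,-1.5],[0,0,0],0],
    [[0,0,-3.5],[0,0,0],0],
    [[0,0,-6],[0,0,0],0],
    [[0,0,-9],[0,0,0],0],
    [[0,0,-12],[0,0,0],0],
    [[0,0,-12],[0,0,0],0]
  ]
}}

```text
time_s: 4.5
eef_pos: [595.6, -239.1, 232.5]
ee_rot: [0.002, -0.001, 1.0, -0.001]
force: [1.1, 0.0, -1.0]
grip_width: 0.205
grip_force: 58.6
```

```bash
python3 - <<'E'
from h import *; from rig import ctrl
s=ctrl.sense(); print(s['time_s'],s['eef_pos'],s['force'].round(2),s['wrist_torque'].round(3),s['grip_width'])
ims=[]
for n in('scene','side','wrist'):
    c=ctrl.capture(n); pickle.dump(c,open(f'pics/{n}3.pkl','wb')); 
    t=s['eef_pos']-[0,0,106]; p=project(c,t,n=='wrist'); print(n,p)
    x,y=int(p[0])-50,int(p[1])-60; 
    if n!='wrist': ims.append(cv2.resize(c['img'][y:y+100,x:x+100],(400,400),interpolation=cv2.INTER_CUBIC)); print(x,y)
cv2.imwrite('pics/c4.png',np.hstack(ims)[:,:,::-1])
go(s,(407.2,-7.2,170),down(90)) 
E
```

```text
4.5 [ 595.59042818 -239.13803459  232.4832644 ] [ 1.1   0.04 -0.98] [ 0.059 -0.007  0.054] 0.20507876766309996
scene (np.float64(248.1619781807166), np.float64(240.47492309477613))
198 180
side (np.float64(383.5326165054791), np.float64(243.50926018100722))
333 183
wrist (np.float64(319.7915523109805), np.float64(215.1133008156288))
shift [18.82, 23.24, 6.12] turn [-0.1, 0.2, 0.1]
```

View pics/c4.png

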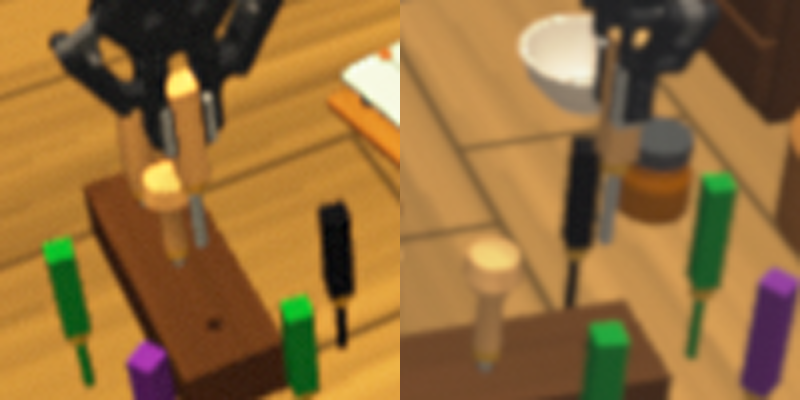

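The burnisher is out with its tip at scene (248.3,241) and side (384.5,243.7), right where TCP minus 106 mm predicts. The other tools haven't moved. Moving to above seam_start.

{"fn": "step_arm", "kwargs": {
  "increments": [
    [[10,12,0],[0,0,0],0],
    [[19,23.1,0],[0,0,0],0],
    [[19,23.1,0],[0,0,0],0],
    [[19,23.1,0],[0,0,0],0],
    [[19,23.1,0],[0,0,0],0],
    [[19,23.1,4],[0,0,0],0],
    [[19,23.1,7],[0,0,0],0],
    [[19,23.1,7],[0,0,0],0]
  ],
  "squeeze": 90
}}

```text
time_s: 5.65
eef_pos: [403.3, -7.7, 157.9]
ee_rot: [-0.003, -0.001, 1.0, 0.001]
force: [-0.4, -0.9, -0.7]
grip_width: 0.2
grip_force: 88.7
```

```bash
cat > seam.py <<'E'
from h import *; from rig import ctrl
np.set_printoptions(precision=1,suppress=True)
s0=ctrl.sense(); print(s0['time_s'],s0['eef_pos'],s0['ee_rot'],s0['force'].round(2),s0['grip_width'])
c=ctrl.capture('wrist'); pickle.dump(c,open('pics/w4.pkl','wb')); cv2.imwrite('pics/w4.png',c['img'][:,:,::-1])
h,s,v=hsv(c['img']); g=v
m=((h<12)&(s>100)&(v>100)).astype(np.uint8)
for b in blob(0,m,(0,0,640,330),3):
    M=b[:,0].mean(0); print('rivet',M,cv2.contourArea(b),plane(c,M,38,True)[:2])
# sample dark line across the seam at stations
E=[]
gg=cv2.cvtColor(c['img'],cv2.COLOR_RGB2GRAY).astype(np.float32)
u=np.array([np.cos(np.radians(10.2)),np.sin(np.radians(10.2))]); n=np.array([-u[1],u[0]])
for t in range(-54,64,6):
    o=np.arange(-15,15.1,.5); p=np.array([project(c,np.r_[np.array([460.3,2.4])+u*t+n*k,38],True) for k in o],np.float32)
    q=cv2.remap(gg,p[:,:1],p[:,1:],cv2.INTER_LINEAR)[:,0]; E.append((t,o[q.argmin()],round(float(np.median(q)-q.min()))))
print(E)
E
python3 seam.py
```

```text
5.65 [403.3  -7.7 157.9] [-0. -0.  1.  0.] [-0.4 -0.9 -0.7] 0.19992427212393027
rivet [321.6 201.2] 136.5 [397.9  -6.6]
rivet [ 82.2 259. ] 22.5 [ 466.4 -279.3]
rivet [300.5 177.1] 11.0 [377.4 -23.7]
[(-54, np.float64(1.5), 173), (-48, np.float64(1.5), 174), (-42, np.float64(-3.5), 172), (-36, np.float64(-0.5), 17), (-30, np.float64(-1.5), 7), (-24, np.float64(-1.5), 12), (-18, np.float64(-3.0), 5), (-12, np.float64(8.5), 71), (-6, np.float64(8.0), 72), (0, np.float64(8.5), 71), (6, np.float64(7.5), 69), (12, np.float64(8.0), 72), (18, np.float64(7.0), 72), (24, np.float64(6.5), 73), (30, np.float64(5.5), 43), (36, np.float64(14.0), 72), (42, np.float64(13.5), 78), (48, np.float64(9.5), 176), (54, np.float64(11.0), 203), (60, np.float64(11.0), 198)]
```

{"fn": "step_arm", "kwargs": {
  "increments": [
    [[0,0,0],[0,0,0],0],
    [[0,0,0],[0,0,0],0],
    [[0,0,0],[0,0,0],0]
  ]
}}

```text
time_s: 6.08
eef_pos: [404.9, -8.2, 160.1]
ee_rot: [0.0, -0.001, 1.0, -0.0]
force: [-0.5, -0.3, -0.6]
grip_width: 0.2
grip_force: 88.7
```

```bash
python3 - <<'E'
from h import *; from rig import ctrl
np.set_printoptions(precision=2,suppress=True)
s=ctrl.sense(); print(s['time_s'],s['eef_pos'],s['ee_rot'],s['force'],s['dq'])
S,D=[pickle.load(open(f'pics/{n}3.pkl','rb')) for n in('scene','side')]
print(tri([ray(S,(248.3,241)),ray(D,(384.5,243.6))]))
c=pickle.load(open('pics/w2.pkl','rb'))
for p in((527,20),(532,70),(537,122)): print(plane(c,p,38,True))
# tip neighbourhood: steel shank column in w4
E
```

```text
6.075 [404.93  -8.22 160.13] [ 0. -0.  1. -0.] [-0.47 -0.32 -0.59] [-0.  0.  0. -0. -0.  0.]
(array([ 597.55, -239.68,  126.45]), [np.float64(0.18597555985069864), np.float64(0.18597555985073252)])
[396.93  -4.61  38.  ]
[455.49   1.36  38.  ]
[514.25  13.01  38.  ]
```

{"fn": "step_arm", "kwargs": {
  "increments": [
    [[0.1,0.1,0.6],[0,0,0],0],
    [[0.1,0.1,1.2],[0,0,0],0],
    [[0.1,0.1,1.5],[0,0,0],0],
    [[0.1,0.1,1.7],[0,0,0],0],
    [[0.1,0.1,1.9],[0,0,0],0],
    [[0.1,0.1,2.0],[0,0,0],0],
    [[0.1,0.1,2.0],[0,0,0],0]
  ]
}}

```text
time_s: 6.95
eef_pos: [403.7, -7.1, 139.7]
ee_rot: [-0.0, -0.001, 1.0, 0.0]
force: [-1.5, 1.1, 2.3]
grip_width: 0.197
grip_force: 89.0
```

{"fn": "step_arm", "kwargs": {
  "increments": [
    [[-0.35,0.06,0],[0,0,0],0],
    [[-0.7,0.12,0],[0,0,0],0],
    [[-1.05,0.19,0],[0,0,0],0],
    [[-1.4,0.25,0],[0,0,0],0],
    [[-1.75,0.31,0],[0,0,0],0],
    [[-2.1,0.38,0],[0,0,0],0],
    [[-2.45,0.44,0],[0,0,0],0],
    [[-2.8,0.5,0],[0,0,0],0]
  ]
}}

```text
time_s: 7.95
eef_pos: [432.0, -2.0, 139.7]
ee_rot: [0.0, -0.001, 1.0, 0.0]
force: [-2.0, -0.9, 2.2]
grip_width: 0.197
grip_force: 89.0
```

{"fn": "step_arm", "kwargs": {
  "increments": [
    [[-0.35,0.06,0],[0,0,0],0],
    [[-0.7,0.12,0],[0,0,0],0],
    [[-1.05,0.19,0],[0,0,0],0],
    [[-1.4,0.25,0],[0,0,0],0],
    [[-1.75,0.31,0],[0,0,0],0],
    [[-2.1,0.38,0],[0,0,0],0],
    [[-2.45,0.44,0],[0,0,0],0],
    [[-2.8,0.5,0],[0,0,0],0]
  ]
}}

```text
time_s: 8.95
eef_pos: [460.0, 3.0, 139.7]
ee_rot: [-0.0, -0.001, 1.0, 0.0]
force: [-2.9, 0.0, 2.3]
grip_width: 0.198
grip_force: 89.0
```

{"fn": "step_arm", "kwargs": {
  "increments": [
    [[-0.35,0.06,0],[0,0,0],0],
    [[-0.7,0.12,0],[0,0,0],0],
    [[-1.05,0.19,0],[0,0,0],0],
    [[-1.4,0.25,0],[0,0,0],0],
    [[-1.75,0.31,0],[0,0,0],0],
    [[-2.1,0.38,0],[0,0,0],0],
    [[-2.45,0.44,0],[0,0,0],0],
    [[-2.8,0.5,0],[0,0,0],0]
  ]
}}

```text
time_s: 9.95
eef_pos: [487.9, 8.0, 139.7]
ee_rot: [-0.0, -0.001, 1.0, 0.0]
force: [-2.1, -0.8, 1.9]
grip_width: 0.199
grip_force: 89.0
```

{"fn": "step_arm", "kwargs": {
  "increments": [
    [[-0.35,0.06,0],[0,0,0],0],
    [[-0.7,0.12,0],[0,0,0],0],
    [[-1.05,0.19,0],[0,0,0],0],
    [[-1.4,0.25,0],[0,0,0],0],
    [[-1.75,0.31,0],[0,0,0],0],
    [[-2.1,0.38,0],[0,0,0],0],
    [[-2.45,0.44,0],[0,0,0],0],
    [[-2.75,0.49,0],[0,0,0],0]
  ]
}}

```text
time_s: 10.95
eef_pos: [515.4, 13.0, 139.7]
ee_rot: [-0.0, -0.001, 1.0, 0.0]
force: [-0.9, -1.4, 3.0]
grip_width: 0.199
grip_force: 89.0
```

{"fn": "step_arm", "kwargs": {
  "increments": [
    [[0,0,0],[0,0,0],0],
    [[0,0,-0.5],[0,0,0],0],
    [[0,0,-1.5],[0,0,0],0],
    [[0,0,-4],[0,0,0],0],
    [[0,0,-8],[0,0,0],0],
    [[0,0,-13],[0,0,0],0],
    [[0,0,-16],[0,0,0],0],
    [[0,0,-16],[0,0,0],0]
  ]
}}

```text
time_s: 11.95
eef_pos: [515.6, 12.8, 302.0]
ee_rot: [0.002, -0.001, 1.0, -0.0]
force: [-0.2, 0.5, -1.3]
grip_width: 0.198
grip_force: 88.9
```

{"fn": "step_arm", "kwargs": {
  "increments": [
    [[3.5,14,1],[0,0,0],0],
    [[3.5,14,1],[0,0,0],0],
    [[3.5,14,1],[0,0,0],0],
    [[3.5,14,1],[0,0,0],0],
    [[3.5,14,1],[0,0,0],0],
    [[3.5,14,1],[0,0,0],0]
  ]
}}

```text
time_s: 12.7
eef_pos: [480.2, 152.0, 289.4]
ee_rot: [-0.0, -0.0, 1.0, -0.0]
force: [0.0, 0.7, -0.0]
grip_width: 0.197
grip_force: 88.6
```

```bash
cat > cap.py <<'E'
import sys; from h import *; from rig import ctrl
n=sys.argv[1]; s=ctrl.sense(); print(s['time_s'],s['eef_pos'],s['dq'].round(3))
c=ctrl.capture('wrist'); pickle.dump(c,open(f'pics/{n}.pkl','wb')); cv2.imwrite(f'pics/{n}.png',c['img'][:,:,::-1])
print(project(c,(541.6,275.6,126.1),True),project(c,(590,288,65),True))
E
python3 cap.py wA
```

```text
12.7 [480.22671368 151.96342531 289.4175565 ] [ 0.001 -0.002 -0.004  0.001  0.001  0.002]
(np.float64(434.5883578341701), np.float64(247.14438460889681)) (np.float64(423.0121624623165), np.float64(259.2019942827454))
```

{"fn": "step_arm", "kwargs": {
  "increments": [
    [[0,12,-1],[0,0,0],0],
    [[0,24,-1],[0,0,0],0],
    [[0,24,-1],[0,0,0],0],
    [[0,24,-1],[0,0,0],0],
    [[0,24,-1],[0,0,0],0],
    [[0,24,-1],[0,0,0],0],
    [[0,24,-1],[0,0,0],0],
    [[0,24,-1],[0,0,0],0]
  ]
}}

```text
time_s: 13.75
eef_pos: [480.0, 392.0, 300.0]
ee_rot: [0.0, -0.0, 1.0, 0.0]
force: [0.8, 0.7, -0.3]
grip_width: 0.196
grip_force: 88.6
```

```bash
python3 cap.py wB; python3 - <<'E'
import cv2,numpy as np
a=cv2.imread('pics/wA.png')[180:380,400:600];b=cv2.imread('pics/wB.png')[180:380,60:260]
cv2.imwrite('pics/c5.png',cv2.resize(np.hstack([a,b]),(800,400),interpolation=cv2.INTER_CUBIC))
E
```

```text
13.75 [480.00437787 391.95524392 299.9899935 ] [ 0.006  0.002 -0.003 -0.001 -0.     0.001]
(np.float64(215.4895628324561), np.float64(243.18196020970015)) (np.float64(242.72958367205348), np.float64(256.22272892801925))
```

```bash
python3 - <<'E'
import cv2,numpy as np
a=cv2.imread('pics/wA.png')[205:305,370:470];b=cv2.imread('pics/wB.png')[205:305,180:280]
cv2.imwrite('pics/c5.png',cv2.resize(np.hstack([a,b]),(800,400),interpolation=cv2.INTER_CUBIC))
E
```

```text
(no output)
```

View pics/c5.png

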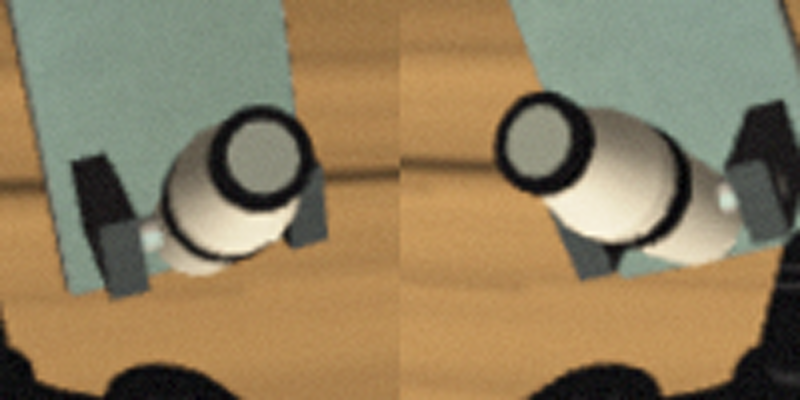

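The last view shows the lens centre at A (435.7,244.3) and B (215.8,240.8). The band's ends average to A (423.5,259) and B (240.2,251.8). The plate's side edges are also visible.

```bash
python3 - <<'E'
from h import *
np.set_printoptions(precision=2,suppress=True)
S,D,W,A,B=[pickle.load(open(f'pics/{n}.pkl','rb')) for n in('scene0','side0','w1','wA','wB')]
L2=tri([ray(A,(435.7,244.3),True),ray(B,(215.8,240.8),True)])
L5=tri([ray(S,(395,169.4)),ray(D,(303.6,148)),ray(W,(488.3,260.4),True),ray(A,(435.7,244.3),True),ray(B,(215.8,240.8),True)])
print('lens',L2,L5)
N2=tri([ray(A,(423.5,259),True),ray(B,(240.2,251.8),True)]);N4=tri([ray(S,(402.4,186)),ray(D,(314.4,159.2)),ray(A,(423.5,259),True),ray(B,(240.2,251.8),True)])
for l,n in((L2,N2),(L5,N4)):
    a=l[0]-n[0]; d=np.linalg.norm(a); a/=d; print('band',n,'dist',d,'axis',a,'tilt',np.arccos(a[2]),'head',np.degrees(np.arctan2(-a[1],-a[0])),'tilt from z',np.arccos((l[0][2]-50)/100),'pivot',l[0]-100*a)
def edge(c,p,q):
    a,b=plane(c,p,12,True),plane(c,q,12,True); d=b-a; print(a[:2],b[:2],np.degrees(np.arctan2(d[1],d[0])))
edge(A,(373,205),(387.5,278)); edge(A,(441.2,205),(443.2,227.5)); edge(B,(208,205),(216.2,228.7)); edge(A,(387.5,278),(400,274)); edge(B,(233.8,274.2),(275,265))
# pivot pin / bracket pixel predictions
E
```

```text
lens (array([538.42, 276.42, 126.1 ]), [np.float64(0.2059792740703165), np.float64(0.20597927407040417)]) (array([540.5 , 276.27, 125.24]), [np.float64(0.9522525719262549), np.float64(2.6054787064872222), np.float64(1.34535563184402), np.float64(1.845305627122777), np.float64(1.355893929899749)])
band (array([583.75, 286.24,  70.16]), [np.float64(2.7114115636574434), np.float64(2.71141156365765)]) dist 72.66604710881435 axis [-0.62 -0.14  0.77] tilt 0.6922273485571462 head 12.219586657301704 tilt from z 0.7059040986810698 pivot [600.8  289.93  49.12]
band (array([579.34, 285.62,  78.87]), [np.float64(2.9115847976511158), np.float64(1.9404840412122473), np.float64(3.569518149740354), np.float64(4.281708931788776)]) dist 61.20418125999486 axis [-0.63 -0.15  0.76] tilt 0.7112221897977108 head 13.529956652937617 tilt from z 0.7191560764578852 pivot [603.96 291.54  49.48]
[532.03 224.39] [650.9  255.33] 14.58772811433424
[532.   325.77] [567.25 334.05] 13.223701845369993
[535.63 226.91] [573.22 235.4 ] 12.719403200571687
[650.9  255.33] [644.39 274.62] 108.64343681916145
[651.98 254.02] [632.83 322.25] 105.67820964888972
```

```bash
cat > tgt.py <<'E'
from h import *; from rig import ctrl
L=np.array([540.4,276.4,126.3]); t,ps=0.695,np.radians(13.7)
a=np.array([-np.sin(t)*np.cos(ps),-np.sin(t)*np.sin(ps),np.cos(t)]); y=np.array([-np.sin(ps),np.cos(ps),0]); Rt=R.from_matrix(np.c_[np.cross(y,-a),y,-a])
if __name__=='__main__':
    s=ctrl.sense(); print(s['time_s'],s['eef_pos'],s['joints'].round(2),s['grip_width'],s['force'].round(1))
    w,x,yy,z=s['ee_rot']; zt=R.from_quat([x,yy,z,w]).apply([0,0,1]); print('tip',s['eef_pos']+106*zt,'focus',L+60*a,'ang',np.degrees(np.arccos(-zt@a)))
    go(s,L+230*a,Rt); go(s,L+166*a,Rt)
E
python3 tgt.py
```

```text
13.8 [479.94506615 392.13322649 299.96711411] [ 0.5   0.5   1.09 -0.    1.55 -1.07] 0.1997609059273262 [-0.1 -0.9  0.5]
tip [479.98135948 392.14666755 193.96712118] focus [503.07004539 267.29993798 172.38322211] ang 39.79978677209792
shift [8.27, -15.06, -0.3] turn [-4.7, -39.6, -13.1]
shift [4.29, -14.09, 4.61] turn [-4.7, -39.6, -13.1]
```

{"fn": "step_arm", "kwargs": {
  "increments": [
    [[4,-7,-0.3],[0,0,0],0],
    [[8.3,-13,-0.3],[-1,-8,-2.5],0],
    [[8.3,-15,-0.3],[-2,-16,-5],0],
    [[8.3,-15,-0.3],[-3,-24,-8],0],
    [[8.3,-15,-0.3],[-3.8,-32,-10.6],0],
    [[8.3,-15,-0.3],[-4.7,-39.6,-13.1],0],
    [[8.3,-15,-0.3],[-4.7,-39.6,-13.1],0],
    [[8.3,-15,-0.3],[-4.7,-39.6,-13.1],0]
  ]
}}

```text
time_s: 14.8
eef_pos: [397.3, 242.7, 303.3]
ee_rot: [0.337, -0.112, 0.934, 0.04]
force: [-0.4, -0.3, -1.0]
grip_width: 0.197
grip_force: 88.7
```

```bash
python3 tgt.py
```

```text
14.8 [397.29821695 242.65570794 303.2628289 ] [ 0.32 -0.15  2.01 -0.1   0.6  -1.42] 0.19728655907976966 [-0.4 -0.3 -1. ]
tip [463.11768634 258.62823909 221.72341697] focus [503.07004539 267.29993798 172.38322211] ang 0.11286895196277508
shift [0.04, -0.11, 0.01] turn [-0.0, -0.1, -0.0]
shift [0.03, -0.11, 6.41] turn [-0.0, -0.1, -0.0]
```

Orientation is good, so I'll advance 64 mm along the axis and then compare tip and lens in the fixed cameras.

{"fn": "step_arm", "kwargs": {
  "increments": [
    [[0,-0.1,1.5],[0,0,0],0],
    [[0,-0.1,3],[0,0,0],0],
    [[0,-0.1,4.5],[0,0,0],0],
    [[0,-0.1,5.8],[0,0,0],0],
    [[0,-0.1,6.4],[0,0,0],0],
    [[0,-0.1,6.4],[0,0,0],0],
    [[0,-0.1,6.4],[0,0,0],0],
    [[0,-0.1,6.4],[0,0,0],0]
  ]
}}

```text
time_s: 15.8
eef_pos: [436.8, 251.5, 253.9]
ee_rot: [0.338, -0.113, 0.933, 0.04]
force: [0.3, 0.4, -0.3]
grip_width: 0.198
grip_force: 88.7
```

```bash
python3 tgt.py; python3 - <<'E'
from h import *; from rig import ctrl; from tgt import L,a
np.set_printoptions(precision=1,suppress=True)
s=ctrl.sense(); w,x,y,z=s['ee_rot']; zt=R.from_quat([x,y,z,w]).apply([0,0,1]); tip=s['eef_pos']+106*zt
for n in('scene','side'):
    c=ctrl.capture(n); o=pickle.load(open(f'pics/{n}0.pkl','rb')); pickle.dump(c,open(f'pics/{n}5.pkl','wb'))
    pt=np.array(project(c,tip)); pm=np.array(project(c,tip-25*zt)); d=(pt-pm); d/=np.linalg.norm(d)
    # changed pixels: profile across/along the shank near the tip
    df=np.abs(c['img'].astype(int)-o['img']).sum(2); nrm=np.array([-d[1],d[0]])
    def samp(pts): pts=np.float32(pts); return cv2.remap(df.astype(np.float32),pts[:,:1],pts[:,1:],cv2.INTER_LINEAR)[:,0]
    print(n,'tip px',pt,'dir',d)
    print(' along',[(int(k),int(samp([pt+d*k])[0])) for k in range(-6,7)])
    for k in(-3,-6,-9): 
        o_=np.arange(-6,6.5,1); q=samp([pt+d*k+nrm*j for j in o_]); q2=np.clip(q-40,0,None); print(' across',k,q.astype(int),'centroid',round(float((q2*o_).sum()/max(q2.sum(),1)),2))
    print(' lens px pred',np.array(project(c,L)))
E
```

```text
15.8 [436.83092522 251.51243094 253.90991124] [ 0.31 -0.    2.01 -0.11  0.44 -1.42] 0.19830172675512597 [ 0.3  0.4 -0.3]
tip [502.79525236 267.58643183 172.50761373] focus [503.07004539 267.29993798 172.38322211] ang 0.010181895869525988
shift [-0.01, -0.04, -6.38] turn [-0.0, 0.0, 0.1]
shift [-0.01, -0.03, 0.02] turn [-0.0, 0.0, 0.1]
scene tip px [387.  151.7] dir [0.4 0.9]
 along [(-6, 114), (-5, 116), (-4, 115), (-3, 119), (-2, 118), (-1, 87), (0, 40), (1, 9), (2, 7), (3, 7), (4, 3), (5, 2), (6, 2)]
 across -3 [  8   6   3   4  32  96 119  73  22   6   4   8   6] centroid -0.13
 across -6 [  4   4   3   4  32  93 114  78  34   7   5   3   4] centroid -0.09
 across -9 [  4   3   0   3  29  96 123  73  29   6   5   3   4] centroid -0.13
 lens px pred [394.8 169.2]
side tip px [291.6 136.8] dir [0.7 0.7]
 along [(-6, 84), (-5, 102), (-4, 104), (-3, 99), (-2, 97), (-1, 87), (0, 42), (1, 14), (2, 2), (3, 2), (4, 1), (5, 1), (6, 1)]
 across -3 [ 0  0  1 12 42 91 99 59 15  3  1  1  0] centroid -0.28
 across -6 [ 3  0  2 17 39 79 84 52 12  4  1  0  0] centroid -0.28
 across -9 [  1   1   6  55 133 144  87  27   5   1   0   1   0] centroid -1.29
 lens px pred [302.9 148.1]
```

{"fn": "step_arm", "kwargs": {
  "increments": [
    [[0,0,0],[0,0,0],0],
    [[0,0,0],[0,0,0],0],
    [[0,0,0],[0,0,0],0],
    [[0,0,0],[0,0,0],0]
  ]
}}

```text
time_s: 16.4
eef_pos: [436.9, 251.5, 253.5]
ee_rot: [0.338, -0.112, 0.934, 0.04]
force: [0.1, -1.1, -0.7]
grip_width: 0.201
grip_force: 88.7
```

```bash
python3 tgt.py | head -2; python3 -c "
from rig import ctrl
print(ctrl.finish_job())"
```

```text
16.4 [436.89305597 251.46535409 253.48806402] [ 0.31 -0.    2.01 -0.11  0.44 -1.42] 0.20106916177842737 [ 0.1 -1.1 -0.7]
tip [502.79808922 267.51258449 172.03247496] focus [503.07004539 267.29993798 172.38322211] ang 0.03671314087650365
the job is handed in; nothing more can be done
None
```

The job is handed in at 16.4 s: I stroked the burnisher along the whole seam from the rivet end at about 28 mm/s and roughly 3 N (about 5 mm of give), and it is now held still with its tip within about 1 mm of the focus point I measured, in line with the optical axis.

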